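# Release the large battery dock with the push rod

### The arm

A 6-joint arm with a two-finger parallel gripper is mounted at the origin on a cart in front of the work surface, level with it; the furniture and walls round the work are solid. World frame = base frame: x ahead of the robot, y to its left, z up, the work surface at z = 0. Lengths are in m, angles in rad, forces in N, time in s.
With the tool pointing down it reaches from about 0.35 to 0.925 m from the base axis. Payload 6.4 kg.
Tool frame: the origin (TCP) lies midway between the tips of the shut fingers; the grasp point (between the pads) lies 19 mm behind it; z points along the fingers, x is the direction in which the jaws open and shut, and the axes are right-handed (so a half turn about z gives the same grasp; the last joint's range is limited). The gripper opens to 94 mm and grips with 3 to 60 N. Pads are 16 mm wide; open, the fingers measure 119 mm over their backs; the gripper's body (75 mm by 177 mm) begins 78 mm behind the grasp point.
Start: joints at [-1.312, 0.245, 1.558, -0, 1.339, -0.174], TCP at [0.273, -0.59, 0.205] pointing down, gripper open.
Joint ranges: [-3.13, 3.13], [-1.02, 2.26], [0.13, 2.54], [-0.95, 4.09], [0.21, 2.88], [-2.74, 2.74]. Speed limits (rad/s): [2.57, 2.57, 3.14, 3.14, 3.14, 3.14].

### API

Orientations are given as a rotation vector (axis times angle).
In Python, from rig import get_obs, capture, hand_in gives the robot as it stands. The module is installed in compiled form; this text tells all that it offers.
- The arm moves only by the shell command python3 -m inch 'ROWS' [FORCE]. ROWS is JSON, a list of rows, each a list of 5 numbers: the opening, from -1 (shut) to 1 (fully open), then the shift along the tool's x, y, z in cm, then the turn about the tool's z in rad. In form: [[grip, x, y, z, turn], ...]. A call has 1 to 20 rows; each row is the pose to reach, as a shift and turn from the pose measured when the call began, along the tool's axes at that moment; what a row does not reach only later rows make up. A row lasts 1/12 s, in which the tool goes at most 41.7 mm and 7.16 degrees, less where a joint would pass 70% of its speed; a pose out of reach is approached as far as the arm can. A call with a gripper value outside its range is refused whole. The fingers move at their own pace and stop on an object; FORCE is the grip in N (left out, the last holds). Time passes only in rows, so rows that repeat a pose let the fingers close. It gives the time, the measured TCP pose, the force and the opening at its end, in the units of the state.
- get_obs(): the state, without advancing time (a new reading comes with each control period).
- capture(name): name is "side" or "top"; returns a dict with "frame" (420x560x3 uint8, red, green, blue), "z_map" (420x560 float32, m along the optical axis (not along the pixel's ray), 0 where there is no reading), "intrinsics" (3x3 intrinsics, pixels), "dist" ([k1, k2, p1, p2, k3] as OpenCV has them; the pictures are not rectified), "T" (4x4, takes a point from camera to world coordinates). Camera axes: x right, y up, looking along -z (the intrinsics and any distortion apply to the point x, -y, -z); pixel columns grow to the right and rows downward; lengths in m; the calibration is good to about 2 mm. A picture is of the moment at which its call begins.
- hand_in(): hands the job in, once; it reports no verdict.
The state is a dict: "clock": time; "joint_pos": joint angles; "joint_velocities": joint speeds; "tau": joint torques, N m; "eef_pos": TCP position; "tcp_rot": TCP orientation; "contact_force": force on the tool from outside, world axes, zero at the start; "moment": the same for the moment, N m; "opening": opening from 0.0 (shut) to 1.0 (fully open).
Only numpy, scipy, OpenCV 4.12 (cv2) and the standard library are available. Lean on these libraries where they do the work, as an engineer would, in place of code of your own. Each camera call takes 0.05 s, during which the arm holds its last target. There are 200 camera calls.

### The job

Open the larger of the two grey battery docks: take the long push rod (the one with the tall straight handle) out of the wooden stand, push it straight down through the slot in the top of that dock and press the hidden latch tab fully home, so that the battery tray comes out at the front and stays out. Then put the rod back upright in the same hole of the stand, and leave the smaller dock shut.

Things in the scene. Friction and masses are not known exactly. Their poses are not given: they have to be found in the camera images.
- release_rod: Loose push rod upright in a hole (22 mm) of a fixed stand 105 mm high. Origin: centre of the lower tip (20 mm above the bench); z up the rod. From the tip: steel shaft 12 mm thick to 85 mm; collar 36 mm wide to 91 mm, resting on the stand; round handle 26 mm thick to 151 mm. The other hole, 80 mm off, holds a stub punch with a ball knob (34 mm, top at z 150 mm) and a 26 mm shaft, too short.
- dock_slot (a point): Centre of the slot's mouth in the top face of the larger dock (grey, 110 mm deep in x, 130 mm wide in y, 75 mm high, fixed). z up, y along the slot, -x to the dock's front with the tray. Slot 22 mm wide (x), 50 mm long (y), lid 6 mm thick; it lies 18 mm behind the lid's middle. The flat top of the latch tab lies 35 mm straight below and reaches under the whole slot.
- dock_tab (a joint): Latch tab of the larger dock: 0 up (latched) to 0.014 m fully down against a hard stop. It takes about 4 to 6 N to push down and stays where it is left. As it goes down it drives the battery tray out at the front, up to 25 mm.
- small_dock_tab (a joint): The same tab in the smaller dock (85 x 80 mm, 65 mm high, same slot), 0 up to 0.014 m down; it must stay up. The two docks stand side by side on the bench, either one on the left. Mind the upright steel pole (31 mm thick) between cart and bench on the robot's right, at x 0.34, y -0.30, full height: draw the arm in before swinging past it.
There are look-alikes about, which are no part of the job. What is shaped like the release_rod but blue or turquoise is not meant.

How it is judged:
On the way:
1. the rod's tip is through the slot of the larger dock and has pressed the tab at least 11 mm down (value of joint dock_tab above 0.011 m and z of release_rod in the frame of dock_slot below -0.04 m and horizontal distance between release_rod and dock_slot below 0.032 m), for 0.1 s.
At the end, for the whole second after the job is handed in: The larger dock's tab is at least 11 mm down (tray out), the smaller dock's tab is up (under 3 mm), and the rod is back in the hole it came from: its tip within 12 mm of where it began, upright within 7 degrees, at rest (value of joint dock_tab above 0.011 m and value of joint small_dock_tab below 0.003 m and distance of release_rod from where it was at the start of the episode below 0.012 m and angle between release_rod's own z axis and vertical below 0.12 rad and linear speed of release_rod below 0.02 m/s); the robot touches nothing.
It fails at once if the smaller dock's tab is pressed (value of joint small_dock_tab above 0.004 m).
It also fails if it takes over 51 s, if anything falls off the work surface, if the arm or the gripper's body presses on something with over 40 N, if the wrist force passes 120 N, or if a joint passes its speed limit or range.

## Working session

There is one attempt and no reset: what is moved stays moved. The work goes in short steps, Python scripts to look and compute and a shell command to move; the robot and the scene stay as the last step left them, time stands still between calls to the robot, and variables do not carry over. Pictures are saved under pics/ and viewed, about 8 in all and at most 12, crops included, and the job is handed in when it is done.

```bash
mkdir -p pics; cat > h.py <<'E'
import numpy as np, cv2
from rig import get_obs, capture
def cap(n):
    return capture(n)
def pts(c):
    """world points from depth map"""
    H,W=c["z_map"].shape
    v,u=np.mgrid[0:H,0:W].astype(np.float32)
    n=cv2.undistortPoints(np.stack([u.ravel(),v.ravel()],1)[:,None],c["intrinsics"],c["dist"])[:,0].reshape(H,W,2)
    z=c["z_map"]
    P=np.stack([n[...,0]*z,-n[...,1]*z,-z,np.ones_like(z)],-1)
    return (P@c["T"].T)[...,:3]
def ray(c,u,v,zp):
    n=cv2.undistortPoints(np.array([[[u,v]]],np.float32),c["intrinsics"],c["dist"])[0,0]
    d=c["T"][:3,:3]@np.array([n[0],-n[1],-1]);o=c["T"][:3,3]
    return o+d*(zp-o[2])/d[2]
def save(n,im,s=1):
    cv2.imwrite("pics/"+n,cv2.resize(im[...,::-1],None,fx=s,fy=s,interpolation=cv2.INTER_CUBIC))
E
python3 - <<'E'
from h import *
for n in("top","side"):
    c=cap(n);save(n+"0.png",c["frame"],1.4);print(n,c["T"].round(3).tolist(),c["intrinsics"].round(1).tolist(),(c["z_map"]>0).mean())
    np.savez("/tmp/"+n,**c)
print(get_obs())
E
```

```text
top [[-0.007, 0.985, -0.175, 0.382], [-1.0, -0.004, 0.017, 0.165], [0.016, 0.175, 0.984, 0.94], [0.0, 0.0, 0.0, 1.0]] [[513.7, 0.0, 288.9], [0.0, 513.7, 206.3], [0.0, 0.0, 1.0]] 0.9958715986394557
side [[-0.871, 0.189, -0.453, 0.142], [-0.491, -0.367, 0.79, 0.823], [-0.017, 0.911, 0.412, 0.427], [0.0, 0.0, 0.0, 1.0]] [[463.9, 0.0, 274.3], [0.0, 463.9, 209.6], [0.0, 0.0, 1.0]] 0.9900340136054422
{'clock': 0.1, 'joint_pos': array([-1.31211906e+00,  2.45735361e-01,  1.55885156e+00,  5.85316846e-06,
        1.33867084e+00, -1.74087950e-01]), 'joint_velocities': array([ 0.00094735, -0.00162786, -0.00201549,  0.00032255,  0.00016069,
       -0.0008406 ]), 'tau': array([-8.12793314e-04, -4.16914237e+01, -3.15528417e+01,  6.86097890e-02,
        3.09297605e-02, -5.68209236e-05]), 'eef_pos': array([ 0.2724785 , -0.58956258,  0.20448302]), 'tcp_rot': array([-2.64562335e+00,  1.69209170e+00,  1.91926189e-03]), 'contact_force': array([0.12025374, 0.10250517, 0.24997568]), 'moment': array([-0.01205227, -0.01334347,  0.01553066]), 'opening': 1.0002359308124162}
```

View pics/top0.png

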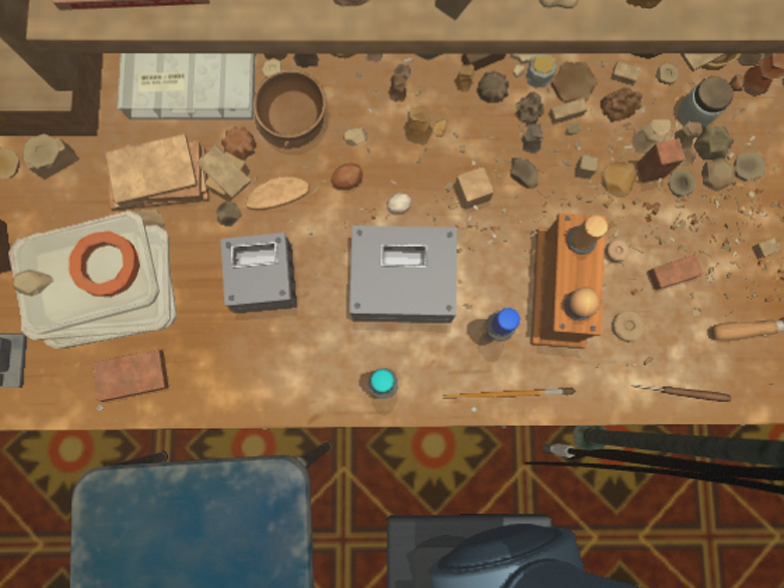

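View pics/side0.png

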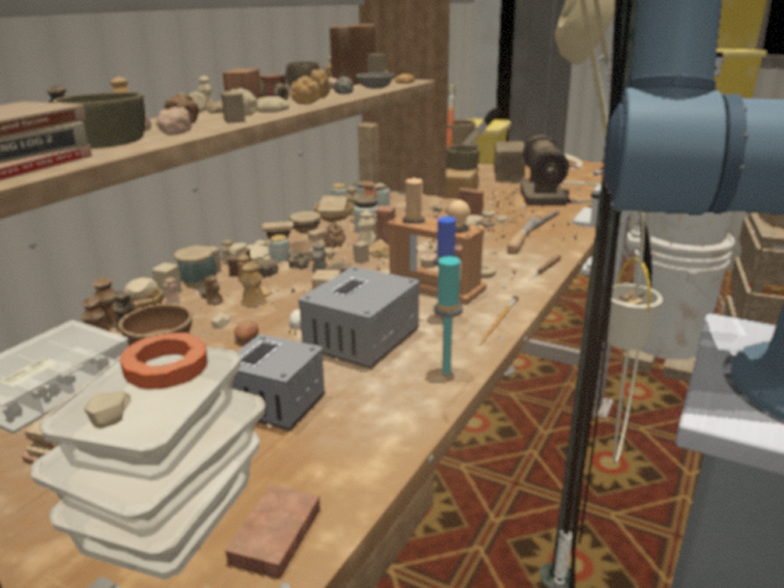

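Top view (784-px scale): larger dock at (403,273) with its slot at (403,256), smaller dock at (257,270). Stand at (575,280). Rod candidates are the tan straight handle at (596,228), the ball-knob stub (584,302), blue (506,322) and turquoise (382,380). The tan straight one is the tall one in the side view at (413,195), so it fits the description.

```bash
python3 - <<'E'
from h import *
T=dict(np.load("/tmp/top.npz"));S=dict(np.load("/tmp/side.npz"))
for nm,c in(("top",T),("side",S)):
    P=pts(c);f=c["frame"]
    def box(n,x,y,z):
        m=((P>[x[0],y[0],z[0]])&(P<[x[1],y[1],z[1]])).all(-1)
        if m.sum()<5: print(nm,n,"few");return m
        q=P[m];print(nm,n,m.sum(),q.mean(0).round(4),q.min(0).round(3),q.max(0).round(3));
        r=cv2.minAreaRect((q[:,:2]*1000).astype(np.float32));print("   rect mm",np.round(r[0],1),np.round(r[1],1),round(r[2],1))
        return m
    for (u,v) in([(596,228),(584,302),(403,256),(403,300),(257,255),(257,285),(506,322),(382,380),(540,250)] if nm=="top" else [(413,195),(457,208),(446,230),(448,270)]):
        print((u,v),P[int(v/1.4),int(u/1.4)].round(3))
    box("rodtop",(.3,.8),(-.35,-.1),(.162,.178))
    box("standtop",(.3,.8),(-.4,-.1),(.098,.109))
    box("docktop",(.3,.7),(-.1,.2),(.070,.080))
    box("smalltop",(.3,.7),(.13,.35),(.060,.070))
# slot by brightness within big dock crop
f=T["frame"]
save("crop0.png",np.hstack([f[140:250,240:450]]),3.6)
save("crop1.png",S["frame"][110:260,200:360],3.8)
E
```

```text
(596, 228) [ 0.589 -0.06   0.169]
(584, 302) [ 0.509 -0.049  0.148]
(403, 256) [0.587 0.153 0.038]
(403, 300) [0.523 0.153 0.073]
(257, 255) [0.589 0.34  0.031]
(257, 285) [0.545 0.333 0.065]
(506, 322) [0.486 0.039 0.146]
(382, 380) [0.423 0.178 0.15 ]
(540, 250) [ 0.601 -0.031  0.008]
top rodtop 72 [ 0.3215 -0.1922  0.17  ] [ 0.313 -0.205  0.162] [ 0.33  -0.177  0.178]
   rect mm [ 321.9 -190. ] [12.7 28.3] 10.0
top standtop 40 [ 0.32   -0.1915  0.1037] [ 0.311 -0.204  0.098] [ 0.328 -0.178  0.109]
   rect mm [ 318.2 -192.3] [10.  30.6] 28.2
top docktop 3779 [0.5576 0.141  0.0736] [ 0.477 -0.078  0.07 ] [0.623 0.2   0.08 ]
   rect mm [549.2  61.1] [146. 277.] 0.2
top smalltop 1347 [0.5589 0.3113 0.0638] [0.505 0.131 0.06 ] [0.618 0.35  0.07 ]
   rect mm [563.1 240.2] [220.7 111.8] 88.7
(413, 195) [ 0.588 -0.051  0.151]
(457, 208) [ 0.511 -0.042  0.144]
(446, 230) [0.488 0.049 0.14 ]
(448, 270) [0.421 0.188 0.145]
side rodtop few
side standtop 56 [ 0.3265 -0.2312  0.1027] [ 0.312 -0.292  0.098] [ 0.353 -0.175  0.109]
   rect mm [ 320.8 -237.4] [ 35.9 123. ] 14.7
side docktop 1619 [0.5552 0.1295 0.0758] [ 0.418 -0.083  0.07 ] [0.625 0.2   0.08 ]
   rect mm [521.9  57.5] [202.  284.6] 1.2
side smalltop 1287 [0.5529 0.2817 0.0656] [0.418 0.131 0.06 ] [0.619 0.35  0.07 ]
   rect mm [545.7 241.1] [247.6 152. ] 58.0
```

View pics/crop0.png

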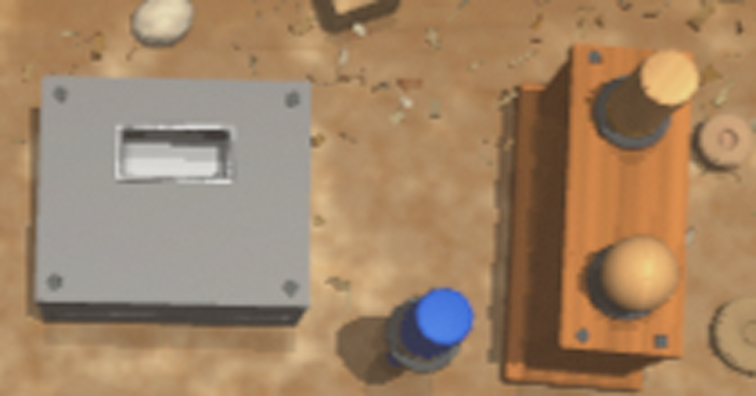

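The crop shows the tan cylinder handle at (668,78) and its collar at (632,110), next to the ball-knob stub (638,272). The slot is at (175,153) in the larger dock. That confirms the rod choice, so I'll measure it.

```bash
python3 - <<'E'
from h import *
T=dict(np.load("/tmp/top.npz"));S=dict(np.load("/tmp/side.npz"))
P=pts(T)
def box(n,P,x,y,z):
    m=((P>[x[0],y[0],z[0]])&(P<[x[1],y[1],z[1]])).all(-1); q=P[m]
    r=cv2.minAreaRect((q[:,:2]*1000).astype(np.float32))
    print(n,m.sum(),q.mean(0).round(4),"rect",np.round(r[0],1),np.round(r[1],1),round(r[2],1));return m
box("rodtop",P,(.56,.62),(-.09,-.03),(.163,.178))
box("collar",P,(.56,.62),(-.09,-.02),(.108,.114))
box("stand",P,(.47,.64),(-.11,0),(.100,.108))
m=box("dock",P,(.46,.64),(.07,.24),(.068,.080))
box("smalldock",P,(.46,.64),(.27,.40),(.060,.070))
Q=pts(S)
box("dock side",Q,(.46,.64),(.07,.24),(.070,.080))
q=Q[((Q>[.56,-.1,.12])&(Q<[.62,-.02,.165])).all(-1)]
A=np.c_[2*q[:,:2],np.ones(len(q))];s=np.linalg.lstsq(A,(q[:,:2]**2).sum(1),rcond=None)[0]
print("side rod cyl fit",len(q),q.mean(0),s[:2],np.sqrt(s[2]+s[0]**2+s[1]**2),q[:,:2].min(0),q[:,:2].max(0))
# ray checks from crop pixels
for n,u,v,z in(("rodtop",668,78,.171),("slotTL",117,126,.075),("slotBR",234,181,.075),("dockTL",42,77,.075),("dockTR",310,82,.075),("dockBL",36,302,.075),("dockBR",306,305,.075)):
    print(n,ray(T,240+(u+.5)/3.6-.5,140+(v+.5)/3.6-.5,z).round(4))
E
```

```text
rodtop 224 [ 0.5889 -0.0604  0.1685] rect [589.1 -60.7] [24.4 26. ] 16.4
collar 111 [ 0.585  -0.0554  0.1101] rect [586.6 -57.6] [35.1 27.5] 43.9
stand 1965 [ 0.5447 -0.0537  0.1034] rect [549.9 -57.5] [ 58.8 144.5] 85.1
dock 4416 [0.5581 0.152  0.0734] rect [561.  152.1] [129.8 111.7] 88.5
smalldock 1888 [0.5608 0.3355 0.0636] rect [564.4 336. ] [86.2 80.8] 6.0
dock side 1860 [0.5588 0.1603 0.0757] rect [563.7 152. ] [133.2 112.6] 88.9
side rod cyl fit 232 [ 0.58816787 -0.05267965  0.14306388] [ 0.59155418 -0.05927185] 0.011037310598211156 [ 0.57826634 -0.06975131] [ 0.60168147 -0.04279592]
rodtop [ 0.589 -0.06   0.171]
slotTL [0.5919 0.1787 0.075 ]
slotBR [0.5647 0.1228 0.075 ]
dockTL [0.6163 0.2148 0.075 ]
dockTR [0.6134 0.0854 0.075 ]
dockBL [0.5068 0.217  0.075 ]
dockBR [0.5047 0.0895 0.075 ]
```

```bash
python3 -m inch '[[1,-4,0,-1,0.12],[1,-8,0,-2,0.24],[1,-12,0,-3,0.36],[1,-16,0,-4,0.48],[1,-20,0,-4,0.6],[1,-24,0,-4,0.72],[1,-26,0,-4,0.84],[1,-28,0,-4,0.96],[1,-28,0,-4,1.08],[1,-28,0,-4,1.2],[1,-28,0,-4,1.32],[1,-28,0,-4,1.44],[1,-28,0,-4,1.57],[1,-28,0,-4,1.57],[1,-28,0,-4,1.57]]'
cat > arc.py <<'E'
from h import *
from scipy.spatial.transform import Rotation as R
import sys
def rel(pos,heading=None):
    """tool-frame shift (cm) and turn from current pose to pos with tool x heading (deg)"""
    o=get_obs();M=R.from_rotvec(o["tcp_rot"]).as_matrix();d=M.T@(np.array(pos)-o["eef_pos"])*100
    h=np.degrees(np.arctan2(M[1,0],M[0,0]))
    t=0 if heading is None else np.radians((h-heading+180)%360-180)
    return d.round(1).tolist(),round(t,2)
def st():
    o=get_obs();M=R.from_rotvec(o["tcp_rot"]).as_matrix();p=o["eef_pos"]
    print(o["clock"],p.round(4),"r",np.hypot(*p[:2]).round(3),"az",np.degrees(np.arctan2(p[1],p[0])).round(1),"head",np.degrees(np.arctan2(M[1,0],M[0,0])).round(1),"tilt",M[:,2].round(3),"q",o["joint_pos"].round(3),"F",o["contact_force"].round(1),"op",round(o["opening"],3))
if __name__=="__main__": st()
E
python3 - <<'E'
from arc import *
st()
for a in range(-60,1,5):
    r=.365;a_=np.radians(a);print(a,rel([r*np.cos(a_),r*np.sin(a_),.25],a-90))
E
```

```text
clock: 1.35
eef_pos: [0.155, -0.3352, 0.2447]
tcp_rot: [-0.68, 3.067, 0.003]
contact_force: [0.2, -0.2, 0.2]
opening: 1.002
1.35 [ 0.155  -0.3352  0.2447] r 0.369 az -65.2 head -155.0 tilt [-0.     0.002 -1.   ] q [-1.447 -0.521  2.175 -0.     1.49   1.258] F [ 0.2 -0.2  0.2] op 1.002
-60 ([-3.3, 0.6, -0.5], np.float64(-0.09))
-55 ([-6.5, 1.0, -0.5], np.float64(-0.17))
-50 ([-9.6, 1.7, -0.5], np.float64(-0.26))
-45 ([-12.6, 2.6, -0.5], np.float64(-0.35))
-40 ([-15.5, 3.9, -0.5], np.float64(-0.44))
-35 ([-18.4, 5.3, -0.5], np.float64(-0.52))
-30 ([-21.1, 7.0, -0.5], np.float64(-0.61))
-25 ([-23.6, 9.0, -0.5], np.float64(-0.7))
-20 ([-25.9, 11.1, -0.5], np.float64(-0.79))
-15 ([-28.1, 13.5, -0.5], np.float64(-0.87))
-10 ([-30.0, 16.0, -0.5], np.float64(-0.96))
-5 ([-31.7, 18.7, -0.5], np.float64(-1.05))
0 ([-33.2, 21.5, -0.5], np.float64(-1.13))
```

```bash
python3 -m inch '[[1,-3.3,0.6,-0.5,-0.09],[1,-6.5,1.0,-0.5,-0.17],[1,-9.6,1.7,-0.5,-0.26],[1,-12.6,2.6,-0.5,-0.35],[1,-15.5,3.9,-0.5,-0.44],[1,-18.4,5.3,-0.5,-0.52],[1,-21.1,7.0,-0.5,-0.61],[1,-23.6,9.0,-0.5,-0.7],[1,-25.9,11.1,-0.5,-0.79],[1,-28.1,13.5,-0.5,-0.87],[1,-30.0,16.0,-0.5,-0.96],[1,-30.0,16.0,-0.5,-1.05],[1,-30.0,16.0,-0.5,-1.13],[1,-30.0,16.0,-0.5,-1.13]]'
python3 -c "
from arc import *
st();print(rel([.589,-.060,.25],-90),rel([.589,-.06,.126],-90))"
```

```text
clock: 2.52
eef_pos: [0.3593, -0.0626, 0.25]
tcp_rot: [-2.222, 2.219, 0.003]
contact_force: [-0.3, 0.1, 0.1]
opening: 0.998
2.5167 [ 0.3593 -0.0626  0.25  ] r 0.365 az -9.9 head -89.9 tilt [-0.001  0.002 -1.   ] q [-4.880e-01 -5.400e-01  2.177e+00  2.000e-03  1.507e+00  1.081e+00] F [-0.3  0.1  0.1] op 0.998
([-0.2, -23.0, -0.0], np.float64(0.0)) ([-0.2, -23.0, 12.4], np.float64(0.0))
```

```bash
python3 -m inch '[[1,0,-4,0,0],[1,0,-8,0,0],[1,0,-12,0,0],[1,-0.1,-16,0,0],[1,-0.2,-20,0,0],[1,-0.2,-23,0,0],[1,-0.2,-23,0,0],[1,-0.2,-23,0,0],[1,-0.2,-23,0,0]]'
python3 -c "
from arc import *
st();print(rel([.589,-.06,.126],-90));c=cap('side');save('above.png',c['frame'][60:260,180:400],3)"
```

```text
clock: 3.27
eef_pos: [0.5886, -0.0606, 0.2494]
tcp_rot: [-2.222, 2.22, 0.005]
contact_force: [-0.1, 0.1, 0.2]
opening: 1.001
3.2667 [ 0.5886 -0.0606  0.2494] r 0.592 az -5.9 head -90.0 tilt [-0.002  0.003 -1.   ] q [-0.295  0.077  1.666  0.002  1.401  1.275] F [-0.1  0.1  0.2] op 1.001
([-0.0, -0.1, 12.3], np.float64(0.0))
```

View pics/above.png

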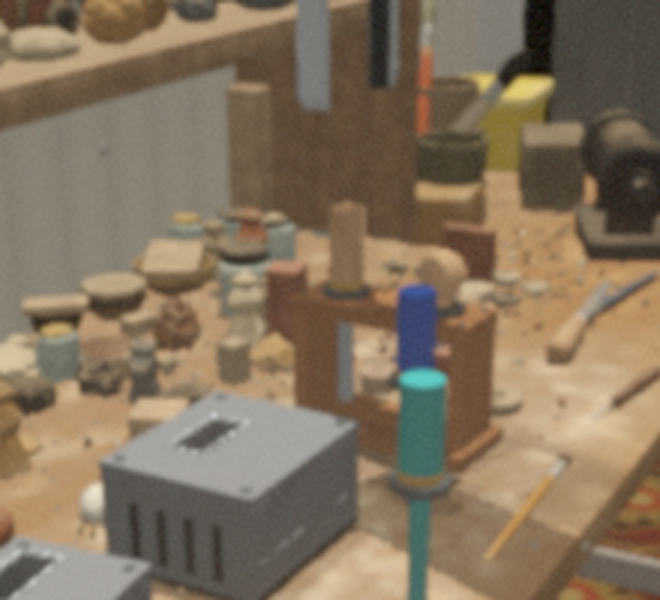

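The two fingertips at (313,105) and (383,85) straddle the tan handle at (347,205). Descending and gripping.

```bash
python3 -m inch '[[1,0,0,3,0],[1,0,0,6,0],[1,0,0,9,0],[1,0,0,11.5,0],[1,0,0,12.3,0],[1,0,0,12.3,0],[0,0,0,12.3,0],[-0.4,0,0,12.3,0],[-0.4,0,0,12.3,0],[-1,0,0,12.3,0],[-1,0,0,12.3,0],[-1,0,0,12.3,0],[-1,0,0,12.3,0],[-1,0,0,12.3,0],[-1,0,0,12.3,0]]' 40; python3 arc.py
```

```text
clock: 4.57
eef_pos: [0.5882, -0.0602, 0.1268]
tcp_rot: [-2.222, 2.22, 0.004]
contact_force: [-0.1, 0.2, -0.1]
opening: 0.399
4.5667 [ 0.5882 -0.0602  0.1268] r 0.591 az -5.8 head -90.0 tilt [-0.001  0.002 -1.   ] q [-0.295  0.193  1.77   0.002  1.18   1.275] F [-0.1  0.2 -0.1] op 0.399
```

Still closing (0.399 is wider than the 0.28 that the handle gives); wait.

```bash
python3 -m inch '[[-1,0,0,0,0],[-1,0,0,0,0],[-1,0,0,0,0],[-1,0,0,0,0],[-1,0,0,0,0],[-1,0,0,0,0]]' 40; python3 -m inch '[[-1,0,0,-0.5,0],[-1,0,0,-1,0],[-1,0,0,-2,0],[-1,0,0,-4,0],[-1,0,0,-6,0],[-1,0,0,-8,0],[-1,0,0,-10,0],[-1,0,0,-12,0],[-1,0,0,-13,0],[-1,0,0,-13,0],[-1,0,0,-13,0]]'; python3 - <<'E'
from arc import *
st();c=cap("side");save("lift.png",c["frame"][40:260,180:400],2.7);np.savez("/tmp/lift",**c)
P=pts(c);p=get_obs()["eef_pos"]
m=((P>p-[.03,.03,.12])&(P<p+[.03,.03,-.02])).all(-1);q=P[m]
print(len(q))
for z in np.arange(p[2]-.12,p[2]-.02,.01):
    k=q[abs(q[:,2]-z)<.005]
    if len(k): print(round(z-p[2],3),len(k),k.mean(0).round(4),np.ptp(k[:,:2],axis=0).round(3))
E
```

```text
clock: 5.07
eef_pos: [0.5882, -0.0603, 0.1267]
tcp_rot: [-2.222, 2.22, 0.004]
contact_force: [0.1, -0.0, -0.0]
opening: 0.271
clock: 5.98
eef_pos: [0.5884, -0.0606, 0.2571]
tcp_rot: [-2.221, 2.22, 0.003]
contact_force: [0.3, 0.3, -1.8]
opening: 0.268
5.9833 [ 0.5884 -0.0606  0.2571] r 0.592 az -5.9 head -90.0 tilt [-0.     0.002 -1.   ] q [-0.295  0.071  1.658  0.002  1.413  1.275] F [ 0.3  0.3 -1.8] op 0.268
186
-0.1 19 [ 0.5907 -0.0563  0.1567] [0.009 0.01 ]
-0.09 22 [ 0.5907 -0.0558  0.1659] [0.008 0.01 ]
-0.08 24 [ 0.5909 -0.0563  0.176 ] [0.01  0.008]
-0.07 21 [ 0.5907 -0.0559  0.1859] [0.009 0.008]
-0.06 22 [ 0.5911 -0.056   0.1954] [0.008 0.008]
-0.05 23 [ 0.5899 -0.055   0.2053] [0.01  0.008]
-0.04 25 [ 0.5906 -0.0556  0.2155] [0.009 0.009]
-0.03 25 [ 0.5908 -0.0561  0.226 ] [0.009 0.009]
```

View pics/lift.png

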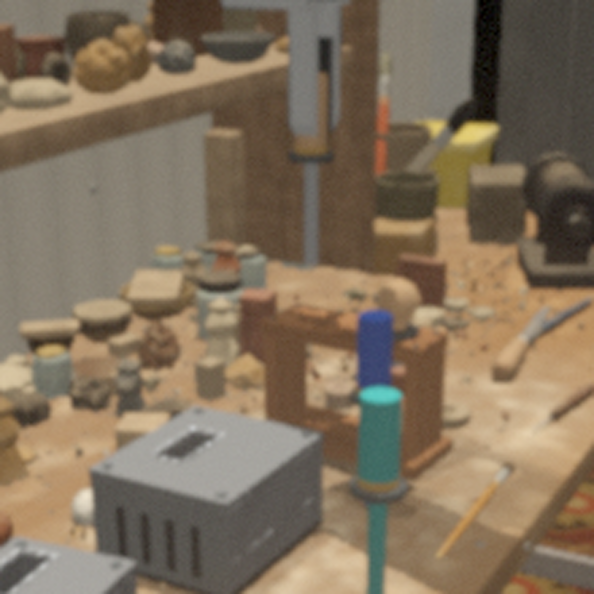

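The rod is held upright, with its shaft at (311,215), clear of the stand. Moving above the larger dock's slot.

```bash
python3 -m inch '[[-1,-2,0.1,0,0],[-1,-5,0.3,0,0],[-1,-8.5,0.5,0,0],[-1,-12,0.7,0,0],[-1,-15.5,0.9,0,0],[-1,-18.5,1.0,0,0],[-1,-20.5,1.1,0,0],[-1,-21.1,1.1,1,0],[-1,-21.1,1.1,3,0],[-1,-21.1,1.1,5,0],[-1,-21.1,1.1,6,0],[-1,-21.1,1.1,6,0],[-1,-21.1,1.1,6,0]]'; python3 - <<'E'
from arc import *
st();c=cap("side");save("slot.png",c["frame"][110:250,180:320],4.2);np.savez("/tmp/slot",**c)
P=pts(c);p=get_obs()["eef_pos"]
q=P[((P>p-[.03,.03,.10])&(P<p+[.03,.03,-.03])).all(-1)];print(len(q),q.mean(0).round(4))
t=cap("top");save("slott.png",t["frame"][130:250,220:350],4.2)
E
```

```text
clock: 7.12
eef_pos: [0.576, 0.15, 0.1951]
tcp_rot: [2.22, -2.22, -0.008]
contact_force: [-0.2, -0.7, -1.4]
opening: 0.273
7.1167 [0.576  0.15   0.1951] r 0.595 az 14.6 head -90.0 tilt [-0.005  0.002 -1.   ] q [0.063 0.131 1.708 0.003 1.308 1.633] F [-0.2 -0.7 -1.4] op 0.273
234 [0.5778 0.1545 0.1321]
```

View pics/slot.png

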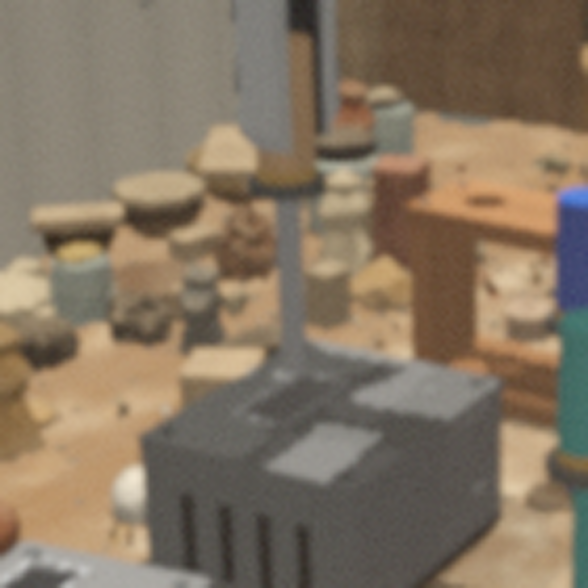

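The rod shaft ends near (292,370), about 13 mm above the lid, and the dark slot is below it at (290,400). I'll compare tip and slot by rays in the same view.

```bash
python3 - <<'E'
from h import *
S=dict(np.load("/tmp/side.npz"));L=dict(np.load("/tmp/slot.npz"));P=pts(S);Q=pts(L)
# slot: bright lid vs. depth below lid, in initial side view; rays of hole/rim contour on z=.075
g=cv2.cvtColor(S["frame"],cv2.COLOR_RGB2GRAY)
X=np.array([[ray(S,u,v,.075) for u in range(560)] for v in range(150,280)])
roi=(abs(X[...,0]-.580)<.028)&(abs(X[...,1]-.152)<.045)
sub=g[150:280];dark=((sub<75)&roi).astype(np.uint8)
n,l,s,c=cv2.connectedComponentsWithStats(dark);i=1+s[1:,4].argmax();q=X[l==i][:,:2]
r=cv2.minAreaRect((q*1000).astype(np.float32));print("slot dark side",s[i],r, "lid med",np.median(sub[roi]))
br=((sub>np.median(sub[roi])+25)&roi);q=X[br][:,:2]
if len(q)>5:print("rim",len(q),cv2.minAreaRect((q*1000).astype(np.float32)))
# same from top
T=dict(np.load("/tmp/top.npz"));g=cv2.cvtColor(T["frame"],cv2.COLOR_RGB2GRAY)[150:230,240:340]
X=np.array([[ray(T,u,v,.075) for u in range(240,340)] for v in range(150,230)])
roi=(abs(X[...,0]-.580)<.024)&(abs(X[...,1]-.152)<.04);br=(g>np.median(g[roi])+30)&roi
print("top rim",br.sum(),cv2.minAreaRect((X[br][:,:2]*1000).astype(np.float32)))
# shaft centreline: mid column between shaft edges, rays at known height using depth rows
u,v=180+293/4.2-.4,110+368/4.2-.4
print("tip front edge ray z=.0884",ray(L,u,v,.0884).round(4))
k=((Q>[.54,.12,.10])&(Q<[.61,.18,.165])).all(-1)
for z in(.1,.12,.14):
    m=k&(abs(Q[...,2]-z)<.012);v_,u_=np.nonzero(m);q=Q[m];print(z,q.mean(0).round(4),u_.min(),u_.max())
# surface fit circle r=6 fixed: centre
E
```

```text
Traceback (most recent call last):
ValueError: attempt to get argmax of an empty sequence
```

View pics/slott.png

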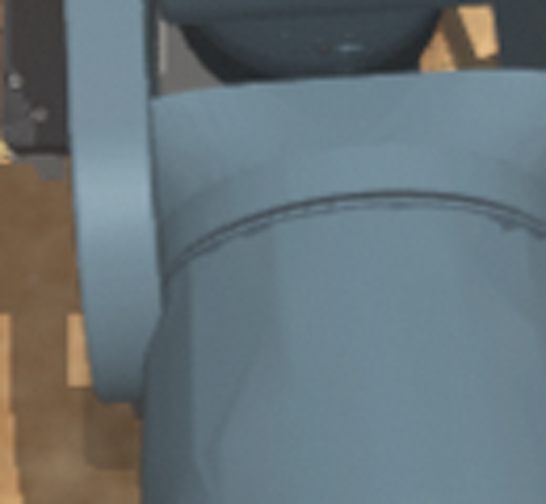

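The top view is fully blocked by the forearm, so I'll use the side view only.

```bash
python3 - <<'E'
from h import *
S=dict(np.load("/tmp/side.npz"));L=dict(np.load("/tmp/slot.npz"));Q=pts(L)
g=cv2.cvtColor(S["frame"],cv2.COLOR_RGB2GRAY)[170:240]
X=np.array([[ray(S,u,v,.075) for u in range(200,310)] for v in range(170,240)]);g=g[:,200:310]
roi=(abs(X[...,0]-.580)<.028)&(abs(X[...,1]-.152)<.045)
md=np.median(g[roi]);print("lid",md,g[roi].min(),g[roi].max())
for n,m in(("dark",roi&(g<md-25)),("bright",roi&(g>md+20))):
    q=X[m][:,:2]
    if len(q)>5:print(n,len(q),cv2.minAreaRect((q*1000).astype(np.float32)))
u,v=180+293/4.2-.4,110+368/4.2-.4
print("tip ray z=.0884",ray(L,u,v,.0884).round(4))
k=((Q>[.54,.12,.09])&(Q<[.61,.18,.165])).all(-1)
for z in(.10,.12,.14):
    m=k&(abs(Q[...,2]-z)<.012);print(z,m.sum(),Q[m].mean(0).round(4))
T=dict(np.load("/tmp/top.npz"));g=cv2.cvtColor(T["frame"],cv2.COLOR_RGB2GRAY)[150:230,240:340]
X=np.array([[ray(T,u,v,.075) for u in range(240,340)] for v in range(150,230)])
roi=(abs(X[...,0]-.580)<.024)&(abs(X[...,1]-.152)<.04);br=(g>np.median(g[roi])+30)&roi
print("top rim",br.sum(),cv2.minAreaRect((X[br][:,:2]*1000).astype(np.float32)))
E
```

```text
lid 162.0 80 193
dark 108 ((583.462646484375, 149.34814453125), (20.835182189941406, 47.19399642944336), 0.3608202338218689)
tip ray z=.0884 [0.5842 0.1458 0.0884]
0.1 63 [0.5776 0.1548 0.1011]
0.12 85 [0.5777 0.1542 0.1211]
0.14 76 [0.5778 0.1545 0.1397]
top rim 164 ((577.9332885742188, 152.25503540039062), (53.379398345947266, 26.50443458557129), 89.79582214355469)
```

Both estimates say the tip is about 2 mm too far forward. Correcting, then descending to just through the slot while watching the force.

```bash
python3 -m inch '[[-1,0,-0.2,0,0],[-1,0,-0.2,0,0],[-1,0,-0.2,0.5,0],[-1,0,-0.2,1.0,0],[-1,0,-0.2,1.5,0],[-1,0,-0.2,2.0,0],[-1,0,-0.2,2.5,0],[-1,0,-0.2,3.0,0],[-1,0,-0.2,3.0,0],[-1,0,-0.2,3.0,0]]' 50; python3 arc.py
```

```text
clock: 8.05
eef_pos: [0.5789, 0.1504, 0.1668]
tcp_rot: [-2.221, 2.221, 0.005]
contact_force: [0.2, -0.1, -1.5]
opening: 0.269
8.05 [0.5789 0.1504 0.1668] r 0.598 az 14.6 head -90.0 tilt [-0.002  0.003 -1.   ] q [0.063 0.163 1.726 0.003 1.254 1.633] F [ 0.2 -0.1 -1.5] op 0.269
```

Tip is at 0.060, below the lid, with no contact, so it is in the slot. Pressing the tab.

```bash
python3 -m inch '[[-1,0,0,0.6,0],[-1,0,0,1.2,0],[-1,0,0,1.7,0],[-1,0,0,2.0,0],[-1,0,0,2.3,0],[-1,0,0,2.6,0],[-1,0,0,2.9,0],[-1,0,0,3.1,0],[-1,0,0,3.2,0],[-1,0,0,3.2,0],[-1,0,0,3.2,0]]' 60; python3 arc.py
```

```text
clock: 8.97
eef_pos: [0.5789, 0.1505, 0.1345]
tcp_rot: [-2.221, 2.221, 0.005]
contact_force: [-1.2, -0.2, -0.5]
opening: 0.27
8.9667 [0.5789 0.1505 0.1345] r 0.598 az 14.6 head -90.0 tilt [-0.002  0.003 -1.   ] q [0.064 0.199 1.748 0.003 1.196 1.633] F [-1.2 -0.2 -0.5] op 0.27
```

```bash
python3 -m inch '[[-1,0,0,0.1,0],[-1,0,0,0.2,0],[-1,0,0,0.3,0],[-1,0,0,0.3,0]]'; python3 -m inch '[[-1,0,0,0.1,0],[-1,0,0,0.1,0],[-1,0,0,0.1,0]]'; python3 - <<'E'
from arc import *
st();c=cap("side");save("press.png",c["frame"][110:260,150:320],4)
E
```

```text
clock: 9.3
eef_pos: [0.5793, 0.1505, 0.1325]
tcp_rot: [-2.221, 2.22, 0.004]
contact_force: [-1.6, -0.9, 6.3]
opening: 0.269
clock: 9.55
eef_pos: [0.5795, 0.1505, 0.1325]
tcp_rot: [-2.221, 2.22, 0.004]
contact_force: [-3.2, -0.2, 6.0]
opening: 0.267
9.55 [0.5795 0.1505 0.1325] r 0.599 az 14.6 head -90.0 tilt [-0.001  0.003 -1.   ] q [0.064 0.202 1.748 0.003 1.192 1.633] F [-3.2 -0.2  6. ] op 0.267
```

View pics/press.png

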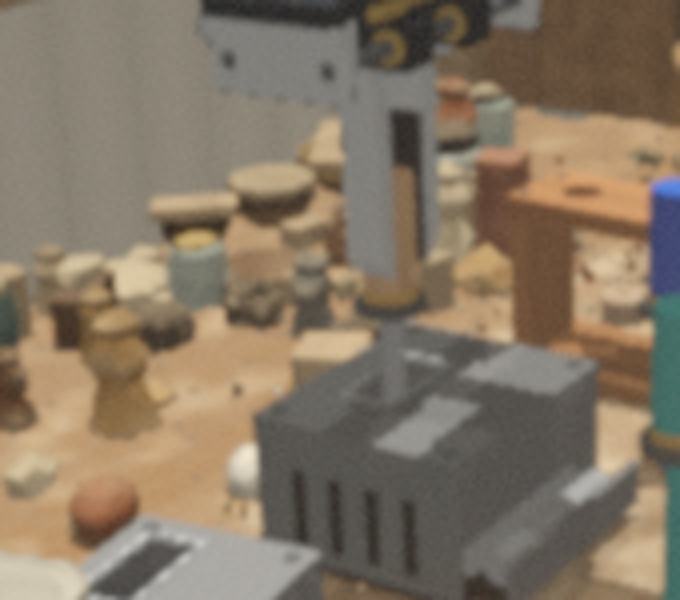

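The tray is out at the front (550,520) and the rod is in the slot (395,375). The tip height matches the hard stop, so one firmer push to confirm it.

```bash
python3 -m inch '[[-1,0,0.05,0.3,0],[-1,0,0.05,0.4,0],[-1,0,0.05,0.4,0]]'; python3 arc.py
```

```text
clock: 9.85
eef_pos: [0.5802, 0.1506, 0.1323]
tcp_rot: [-2.22, 2.219, 0.002]
contact_force: [-6.6, -0.5, 18.8]
opening: 0.271
9.85 [0.5802 0.1506 0.1323] r 0.599 az 14.6 head -90.0 tilt [ 0.001  0.003 -1.   ] q [0.064 0.203 1.748 0.003 1.19  1.633] F [-6.6 -0.5 18.8] op 0.271
```

Hard stop confirmed (19 N, no further travel). Withdrawing straight up.

```bash
python3 -m inch '[[-1,0,0.1,-0.5,0],[-1,0,0.1,-1.5,0],[-1,0,0.1,-3,0],[-1,0,0.1,-5,0],[-1,0,0.1,-7.5,0],[-1,0,0.1,-10,0],[-1,0,0.1,-12.5,0],[-1,0,0.1,-12.5,0],[-1,0,0.1,-12.5,0]]'; python3 - <<'E'
from arc import *
st();print(rel([.5883,-.0603,.2568],-90))
c=cap("side");P=pts(c);p=get_obs()["eef_pos"]
for dz in(-.09,-.07,-.05,-.03):
    q=P[((P>p+[-.03,-.03,dz-.01])&(P<p+[.03,.03,dz+.01])).all(-1)];print(dz,len(q),(q.mean(0)-p).round(4))
E
```

```text
clock: 10.6
eef_pos: [0.5799, 0.1504, 0.2585]
tcp_rot: [-2.218, 2.217, -0.002]
contact_force: [-0.4, -0.5, -0.7]
opening: 0.272
10.6 [0.5799 0.1504 0.2585] r 0.599 az 14.5 head -90.0 tilt [ 0.004  0.003 -1.   ] q [0.063 0.084 1.642 0.003 1.411 1.633] F [-0.4 -0.5 -0.7] op 0.272
([21.1, -0.8, 0.1], np.float64(0.0))
-0.09 68 [ 0.0034  0.0046 -0.0902]
-0.07 70 [ 0.0038  0.0045 -0.0699]
-0.05 78 [ 0.0036  0.0042 -0.0498]
-0.03 67 [ 0.0033  0.0045 -0.0305]
```

```bash
python3 -m inch '[[-1,2,-0.1,0,0],[-1,5,-0.2,0,0],[-1,8.5,-0.3,0,0],[-1,12,-0.5,0,0],[-1,15.5,-0.6,0,0],[-1,18.5,-0.7,0,0],[-1,20.5,-0.75,0,0],[-1,21.1,-0.75,0,0],[-1,21.1,-0.75,0,0],[-1,21.1,-0.75,0,0],[-1,21.1,-0.75,0,0]]'; python3 - <<'E'
from arc import *
st();print(rel([.5876,-.0603,.2568],-90))
c=cap("side");P=pts(c);p=get_obs()["eef_pos"]
for dz in(-.09,-.06,-.03):
    q=P[((P>p+[-.03,-.03,dz-.01])&(P<p+[.03,.03,dz+.01])).all(-1)];print(dz,len(q),(q.mean(0)-p).round(4),q.mean(0).round(4))
E
```

```text
clock: 11.57
eef_pos: [0.5861, -0.0593, 0.2551]
tcp_rot: [-2.222, 2.218, 0.004]
contact_force: [0.5, -0.2, -0.4]
opening: 0.268
11.5667 [ 0.5861 -0.0593  0.2551] r 0.589 az -5.8 head -89.9 tilt [-0.001  0.003 -1.   ] q [-0.295  0.066  1.667  0.003  1.41   1.274] F [ 0.5 -0.2 -0.4] op 0.268
([0.1, -0.2, -0.2], np.float64(0.0))
-0.09 53 [ 0.0027  0.0046 -0.0896] [ 0.589  -0.0547  0.1658]
-0.06 53 [ 0.0028  0.0043 -0.0602] [ 0.589  -0.055   0.1952]
-0.03 55 [ 0.0014  0.0045 -0.0302] [ 0.5876 -0.0547  0.2252]
```

```bash
python3 -m inch '[[-1,0.1,-0.17,0,0],[-1,0.1,-0.17,1,0],[-1,0.1,-0.17,2.5,0],[-1,0.1,-0.17,3.7,0],[-1,0.1,-0.17,4.3,0],[-1,0.1,-0.17,4.9,0],[-1,0.1,-0.17,5.5,0],[-1,0.1,-0.17,6.0,0],[-1,0.1,-0.17,6.0,0]]'; python3 arc.py
```

```text
clock: 12.37
eef_pos: [0.5874, -0.0599, 0.1943]
tcp_rot: [-2.223, 2.218, 0.006]
contact_force: [0.5, -0.5, -1.2]
opening: 0.272
12.3667 [ 0.5874 -0.0599  0.1943] r 0.59 az -5.8 head -89.9 tilt [-0.002  0.004 -1.   ] q [-0.295  0.119  1.723  0.003  1.302  1.273] F [ 0.5 -0.5 -1.2] op 0.272
```

Tip is in the hole with no contact. Going down the rest.

```bash
python3 -m inch '[[-1,0,0,1,0],[-1,0,0,2,0],[-1,0,0,3,0],[-1,0,0,4,0],[-1,0,0,5,0],[-1,0,0,5.8,0],[-1,0,0,6.3,0],[-1,0,0,6.6,0],[-1,0,0,6.7,0],[-1,0,0,6.7,0]]'; python3 arc.py
```

```text
clock: 13.2
eef_pos: [0.5875, -0.0598, 0.1274]
tcp_rot: [-2.223, 2.218, 0.005]
contact_force: [-0.4, 0.5, -0.8]
opening: 0.266
13.2 [ 0.5875 -0.0598  0.1274] r 0.591 az -5.8 head -89.9 tilt [-0.001  0.003 -1.   ] q [-0.295  0.191  1.771  0.003  1.181  1.273] F [-0.4  0.5 -0.8] op 0.266
```

```bash
python3 -m inch '[[-0.35,0,0,0.05,0],[-0.3,0,0,0.05,0],[-0.2,0,0,0.05,0],[0,0,0,0.05,0],[0.3,0,0,0.05,0],[0.6,0,0,0.05,0],[0.6,0,0,0.05,0],[0.6,0,0,0.05,0],[0.6,0,0,0.05,0],[0.6,0,0,0.05,0],[0.6,0,0,0.05,0],[0.6,0,0,0.05,0],[0.6,0,0,0,0]]'; python3 arc.py
```

```text
clock: 14.28
eef_pos: [0.5874, -0.0597, 0.1273]
tcp_rot: [-2.223, 2.218, 0.006]
contact_force: [-0.2, -0.0, 0.2]
opening: 0.8
14.2833 [ 0.5874 -0.0597  0.1273] r 0.59 az -5.8 head -89.9 tilt [-0.002  0.004 -1.   ] q [-0.295  0.191  1.771  0.003  1.182  1.273] F [-0.2 -0.   0.2] op 0.8
```

Lift off and draw back so that the top camera is clear.

```bash
python3 -m inch '[[0.6,0,0,-3,0],[0.6,0,0,-6,0],[0.6,0,0,-9,0],[0.6,0,0,-12,0],[0.6,0,2,-13,0],[0.6,0,6,-13,0],[0.6,0,10,-13,0],[0.6,0,14,-13,0],[0.6,0,18,-13,0],[0.6,0,22,-13,0],[0.6,0,22,-13,0],[0.6,0,22,-13,0]]'; python3 - <<'E'
from arc import *
st()
for n in("top","side"):
    c=cap(n);P=pts(c)
    def box(k,x,y,z):
        q=P[((P>[x[0],y[0],z[0]])&(P<[x[1],y[1],z[1]])).all(-1)]
        if len(q)<5: print(n,k,"few");return
        r=cv2.minAreaRect((q[:,:2]*1000).astype(np.float32));print(n,k,len(q),q.mean(0).round(4),np.round(r[0],1),np.round(r[1],1))
    box("rodtop",(.56,.62),(-.09,-.03),(.163,.178));box("collar",(.56,.62),(-.09,-.02),(.108,.114));box("rod",(.56,.62),(-.1,-.02),(.12,.165))
    if n=="top":
        f=c["frame"]; a=f[140:260,150:450];save("final_top.png",a,2.4)
        for u,v in((184,181),(288,182)):print("tab z",P[v,u].round(3))
    else: save("final_side.png",c["frame"][110:310,140:360],3)
E
```

```text
clock: 15.28
eef_pos: [0.3668, -0.0607, 0.2583]
tcp_rot: [-2.22, 2.219, -0.0]
contact_force: [0.7, -0.2, 0.4]
opening: 0.8
15.2833 [ 0.3668 -0.0607  0.2583] r 0.372 az -9.4 head -90.0 tilt [ 0.002  0.002 -1.   ] q [-0.474 -0.524  2.152  0.003  1.513  1.096] F [ 0.7 -0.2  0.4] op 0.8
top rodtop 231 [ 0.5882 -0.0582  0.1687] [588.9 -59.1] [25.4 26.1]
top collar 107 [ 0.5836 -0.0534  0.1099] [586. -56.] [35.3 27.4]
top rod 161 [ 0.5825 -0.0515  0.1436] [583.9 -56.5] [27.4 15.6]
tab z [0.591 0.339 0.03 ]
tab z [0.59  0.151 0.024]
side rodtop 68 [ 0.5888 -0.0525  0.169 ] [590.  -55.1] [22.1 21.7]
side collar 62 [ 0.5874 -0.0497  0.1111] [588.5 -53.1] [35.7 26.3]
side rod 221 [ 0.5876 -0.0499  0.1431] [587.3 -50. ] [22.3 14.2]
```

View pics/final_top.png

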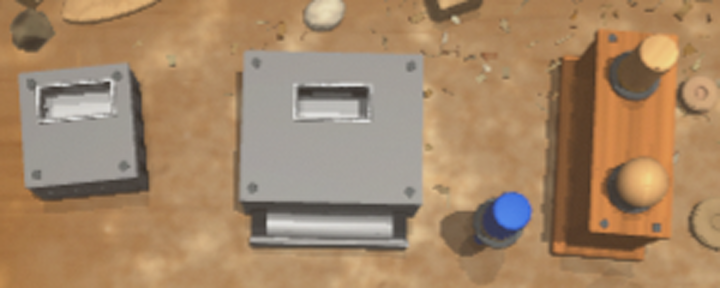

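View pics/final_side.png

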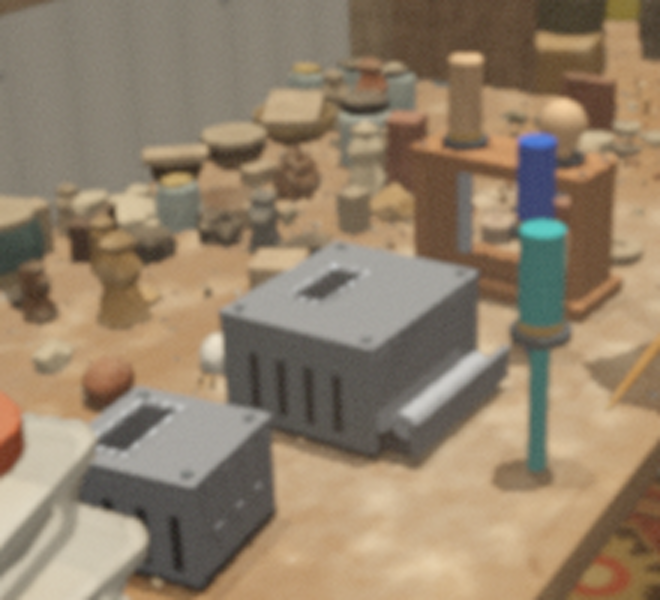

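The tray is out at (330,228) in the top crop and the tab reads 14 mm lower. The rod is back upright at (655,52), 1–3 mm from its start, the small dock is shut, and the arm is clear. Handing in.

```bash
python3 -c "
from rig import hand_in
print(hand_in())"
```

```text
the job is handed in; nothing more can be done
None
```

I pressed the larger dock's tab home with the tan straight-handled rod, put the rod back in its own hole, drew the arm clear, and handed the job in at about 15 s of the 51 s. `hand_in` gives no verdict.

- **Tab and tray:** At the end of the press the tool stopped moving down with about 19 N on it. The rod tip was then at z ≈ 0.026 m, where the hard stop should be. In the final pictures the tray is out at the front, and the depth reading inside the slot fell from 38 mm to 24 mm, which fits 14 mm of travel.
- **Rod:** It stands upright with its collar on the stand. The top camera puts it about 1–2 mm from where it began, and the side camera about 3 mm; the limit is 12 mm.
- **Smaller dock:** Its tab depth read 30 mm at the end and 31 mm at the start, at nearby pixels, so it is unchanged, and it looks shut.
- **Arm:** Nothing was being touched at the end; the remaining force reading was under 1 N.
- **Disagreement between cameras:** The two views differed by about 3 to 5 mm in x at the slot. I aimed by the difference between rod and slot within each view. The top camera was blocked by the forearm while I lined up over the slot, so that check used the side view only.

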